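Seasoning tin from the sliding-door case to the grinder caddy

TASK

Slide the rear (lower) door of the counter case all the way behind the front door and take out the flat-sided tin, leaving the round jar standing in there. Stand the tin upright on the white cutting board and let go of it; then take it again by its two broad sides and stand it upright in the steel caddy, in the gap between the two tins there, turned like them with its broad sides facing its neighbours. Do not drop the tin, and do not knock over or shift the jar or the two caddy tins.

Things in the scene. Friction and masses are not known exactly. Their poses are not given: they have to be found in the camera images.
- case: Counter display case, steel and glass, 200 (x) x 320 (y) mm, walls 126 mm high, rails along its two y-running edges up to 144 mm. Origin: centre of its underside. Two clear steel-framed doors, each 186 x 166 x 6 mm, form its top and slide along y: the rear (lower) one, top at 134 mm, over the left (+y) half; the front (upper) one, top at 143 mm, over the right half.
- bay_outer (a point): Floor centre of the outer of two bays under the rear door (case y = +130 mm, floor 6 mm above the case's underside). Each bay is 46 mm wide (y), 190 mm long (x); the walls at its sides are 114 mm high or more. One bay holds the tin, the other the round jar, either way round.
- bay_inner (a point): Floor centre of the inner bay (case y = +81 mm), of the same size.
- rear_door (a joint): Position of the rear door, m: 0 shut, grows as it slides towards the case's -y, 0.126 fully behind the front door. Slides with about 2 N of friction and stays where left. It may start a little open. With it fully open the case is open from y = +154 to +30 mm.
- rear_door_pull (a point): Middle of the rear door's pull: a round steel bar 12 mm thick, 60 mm long along the case's x, on two posts, 12 mm from the door's outer edge (case y = 144 mm less the door's opening); the bar's axis is 36 mm above the middle of the door panel (167 mm above the case's underside). Moves with the door. Can be pinched from above across its thickness, or pushed.
- front_door (a joint): Position of the front door, m: 0 at its right-hand (-y) end, grows towards the case's +y, up to 0.060. It may start up to 0.012; it slides too, and the rear pull pushes it back home if it stands in the way.
- tin: The tin to move: flat-sided plain aluminium tin with a dark seam near the top, 58 (x) x 36 (y) x 115 (z) mm, 0.15 to 0.3 kg. Origin: centre of its underside; z up. Its broad sides face its own +-y. In its bay its x lies nearly along the case's x, so the bay walls leave room for fingers only at its two 36 mm narrow ends (grasp 58 mm wide).
- jar: White round jar, 40 mm across, 108 mm high, standing in the other bay. Origin: centre of its underside.
- board: White plastic cutting board, 140 x 140 x 18 mm, fixed. Origin: centre of its underside; its top is 18 mm higher.
- caddy: Steel caddy: a straight open-topped channel along its own y, 270 mm long, fixed. Origin: centre of its underside. Floor top at 8 mm; two walls 70 mm apart inside, 5 mm thick, tops at 108 mm; ends open. A tin stands in it with its x along the caddy's x, leaving room for fingers only at its broad sides. The place for the tin is the middle (x = y = 0).
- tin_left: Tin like the one to move, standing in the caddy at about y = +103 mm. Origin: centre of its underside.
- tin_right: Tin like the one to move, standing in the caddy at about y = -103 mm. Origin: centre of its underside.
Mind the look-alikes: they are no part of the job. Leave any orange, purple or turquoise look-alike of the tin alone.

How it is judged:
By the outcome, as a careful person would: the job done as asked, in the order asked, and still so for the second after the job is handed in, with the robot touching nothing.
It also fails if it takes over 72 s, if anything falls off the work surface, if the arm or the gripper's body presses on something with over 40 N, if the wrist force passes 120 N, or if a joint passes its speed limit or range.

ROBOT

A 7-joint arm with a two-finger parallel gripper is mounted at the origin on the work surface. World frame = base frame: x ahead of the robot, y to its left, z up, the work surface at z = 0. Lengths are in m, angles in degrees, forces in N, time in s.
With the tool pointing down it reaches from about 0.4 to 0.875 m from the base axis. Payload 6.5 kg.
Tool frame: the origin (TCP) lies on the front face of the gripper's body, between the roots of the fingers; the fingertips stand 64 mm ahead of it and the grasp point (between the pads) lies 45 mm ahead of it; z points along the fingers, y is the line along which they close (so a half turn about z gives the same grasp; the last joint's range is limited). The gripper opens to 88 mm and grips with 3 to 60 N. Pads are 18 mm wide; open, the fingers measure 123 mm over their backs; the gripper's body (75 mm by 187 mm) begins 45 mm behind the grasp point.
Start: joints at [-78.793, 30.733, -0.252, 88.115, 0.149, 61.152, -4.079], TCP at [0.168, 0.628, 0.303] pointing down, gripper open.
Joint ranges: [-154.64, 154.64], [-21.42, 123.67], [-72.66, 72.17], [13.99, 137.28], [-74.86, 254.86], [10.95, 109.41], [-158.01, 158.01]. Speed limits (degrees/s): [136.94, 136.94, 180, 180, 180, 180, 180].

INTERFACE

Orientations are given as a 3x3 rotation matrix whose columns are the frame's x, y, z axes.
In Python, from station import r, snapshot, search_frame gives the robot as it stands.
- The arm moves only by the tool carry_out, never from a script. Its argument "commands" is a list that holds one entry, the list of rows, each a list of 6 numbers: the shift along the tool's x, y, z as a fraction of full scale, then the turn, a rotation vector about the tool's x, y, z as a fraction of full scale. In form: [[[tx, ty, tz, rx, ry, rz], ...]]. A call has 1 to 20 rows; each row shifts and turns the commanded pose from where the row before left it, along the tool's axes as they then stand; what a row does not reach is not made up. Full scale, the value 1, is 0.03 m for a shift and 0.15 rad for a turn. A row lasts 1/10 s, in which the tool goes at most 50 mm and 8.59 degrees, less where a joint would pass 70% of its speed; a pose out of reach is approached as far as the arm can. A call with a number of a shift or a turn outside -1 to 1 is refused whole. A call with a gripper value outside its range is refused whole. "fingers" is the closure, from 0 (fully open) to 1 (shut), set as the call begins (left out, the last holds). The fingers move at their own pace and stop on an object; "squeeze" is the grip in N (left out, the last holds). Time passes only in rows, so rows that do not move let the fingers close. It gives the time, the measured TCP pose, the force, the opening and the grip force at its end, in the units of the state.
- r.observe(): the state, without advancing time (a new reading comes with each control period).
- snapshot(name): name is "scene" or "top"; returns a dict with "img" (420x560x3 uint8, red, green, blue), "z_map" (420x560 float32, m along the optical axis (not along the pixel's ray), 0 where there is no reading), "fx", "fy", "cx", "cy" (pixels), "rvec" (rotation vector, rad) and "tvec" (3), from world to camera coordinates, as OpenCV has them. Camera axes: x right, y down, z forward; pixel columns grow to the right and rows downward; lengths in m; the calibration is good to about 2 mm. A picture is of the moment at which its call begins.
- r.sign_off(): hands the job in; it is judged then, once.
Trained networks look in a picture, given as the dict that the camera call returned (one of the last four; its "shot" number tells which), for a name from the list of things; names that differ only in an ending like _2 or _b are one class to them, and where a whole thing is asked for, a point or a joint stands for the part that bears it (a point fixed in the world has none). Each returns a list of dicts, best first, with "confidence" (0 to 1); they miss things now and then, are a little off and sometimes report something else, mostly with a low value. They report only what shows in the picture. A call takes as long as a camera call. They do not tell look-alikes from the thing itself.
- search_frame(picture, name): "point" ([column, row] in pixels, amid what is visible of it).
The state is a dict: "t": time; "qpos": joint angles; "dq": joint speeds; "joint_torque": joint torques, N m; "eef_pos": TCP position; "eef_rot": TCP orientation; "contact_force": force on the tool from outside, world axes, zero at the start; "ft_torque": the same for the moment, N m; "opening": finger opening in m; "gripper_force": force on a finger pad.
Only numpy, scipy, OpenCV 4.12 (cv2) and the standard library are available. Lean on these libraries where they do the work, as an engineer would, in place of code of your own. Each camera call takes 0.05 s, during which the arm holds its last target. There are 200 camera calls.

## Working session

There is one attempt and no reset: what is moved stays moved. The work goes in short steps, Python scripts to look and compute and a tool call to move; the robot and the scene stay as the last step left them, time stands still between calls to the robot, and variables do not carry over. Pictures are saved under pics/ and viewed, at most 10 in all, crops included, and the job is handed in when it is done.

Besides the shell and the picture viewer there is one more tool, called after "Emit:" as name([rows], argument=value, ...), one row to a line, values as JSON. carry_out: Moves the arm, as the interface text tells. Shift numbers are shares of 0.03 m and turn numbers shares of 0.15 rad, none past 1 either way. Its arguments: {"type":"object","properties":{"commands":{"type":"array","items":{"type":"array","items":{"type":"array","items":{"type":"number","minimum":-1,"maximum":1}}}},"fingers":{"type":"number"},"squeeze":{"type":"number"}},"required":["commands"]}

```bash
ls; mkdir -p pics; python3 - <<'E'
from station import r, snapshot, search_frame
import cv2, numpy as np, pickle
D={}
for n in ("scene","top"):
    s=snapshot(n); D[n]=s
    cv2.imwrite(f"pics/{n}0.png",s["img"][:,:,::-1])
    for k in ["case","rear_door_pull","tin","jar","board","caddy"]:
        print(n,k,[(np.round(d["point"]),round(d["confidence"],2)) for d in search_frame(s,k)][:4])
pickle.dump(D,open("d0.pkl","wb"))
o=r.observe();print(o["t"],o["eef_pos"],np.round(o["eef_rot"],3),o["opening"])
E
```

```text
pics
scene case [(array([207., 171.]), 0.85)]
scene rear_door_pull [(array([215., 168.]), 0.85)]
scene tin [(array([300., 188.]), 0.95), (array([318., 162.]), 0.9), (array([129., 200.]), 0.77), (array([220., 191.]), 0.65)]
scene jar []
scene board [(array([331., 253.]), 0.71), (array([303., 355.]), 0.58)]
scene caddy [(array([282., 315.]), 0.77), (array([262., 262.]), 0.63)]
top case [(array([378., 194.]), 0.74)]
top rear_door_pull [(array([344., 193.]), 0.57)]
top tin [(array([310., 264.]), 0.76), (array([330., 304.]), 0.74), (array([313., 191.]), 0.62), (array([360., 122.]), 0.55)]
top jar []
top board [(array([236., 260.]), 0.8), (array([376., 191.]), 0.7)]
top caddy [(array([197., 186.]), 0.64)]
0.7 [0.16820907 0.62785079 0.30273799] [[-0.966  0.259  0.   ]
 [ 0.259  0.966  0.   ]
 [-0.     0.    -1.   ]] 0.08792498747522719
```

View pics/scene0.png

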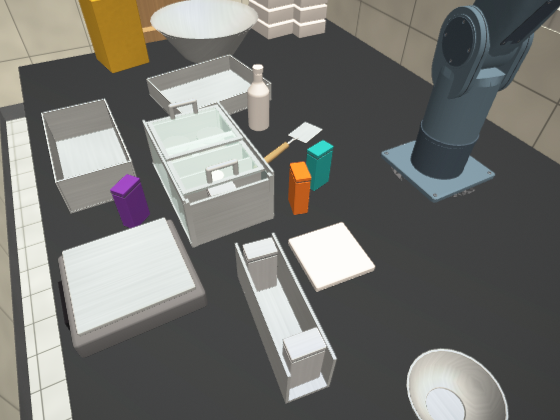

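View pics/top0.png

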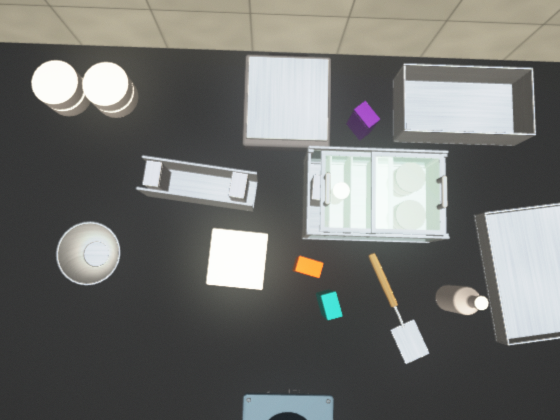

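The top view shows the case around (376,195). The aluminium tin top is at about (316,187) in the outer bay, next to the rear pull at (327,188), and the white jar is at (341,190) in the inner bay. The board is at (237,260). The caddy is at (197,184), with its own tins at (152,175) and (239,185). The orange (310,266), turquoise (331,305) and purple (363,117) tins are look-alikes.

Next I'll fit the poses from depth.

```bash
cat > h.py <<'E'
import numpy as np, cv2, pickle
def world(s):
    z=s["z_map"].astype(float); v,u=np.mgrid[:z.shape[0],:z.shape[1]]
    R,_=cv2.Rodrigues(np.array(s["rvec"])); P=np.stack([(u-s["cx"])/s["fx"]*z,(v-s["cy"])/s["fy"]*z,z],-1)
    W=(P-np.array(s["tvec"]).ravel())@R; W[z<=0]=np.nan; return W
def rect(W,box,zl,zh):
    u0,v0,u1,v1=box; w=W[v0:v1,u0:u1].reshape(-1,3); w=w[(w[:,2]>zl)&(w[:,2]<zh)]
    (c,s,a)=cv2.minAreaRect(w[:,:2].astype(np.float32)*1000)
    return len(w),np.round(c,1),np.round(s,1),round(a,2),round(float(np.median(w[:,2])),4)
E
cat > a.py <<'E'
from h import *
D=pickle.load(open("d0.pkl","rb"))
s=D["top"];W=world(s);R,_=cv2.Rodrigues(np.array(s["rvec"]));print("cam",-R.T@np.array(s["tvec"]).ravel(),s["fx"])
print("board",rect(W,(195,220,280,300),.012,.024))
print("case",rect(W,(295,140,455,250),.139,.15))
print("case lower",rect(W,(295,140,455,250),.10,.15))
print("pull",rect(W,(315,160,340,215),.155,.18))
print("frontpull",rect(W,(435,160,455,220),.155,.19))
print("caddy",rect(W,(130,150,265,215),.098,.112))
print("tinL",rect(W,(130,150,170,200),.113,.135))
print("tinR",rect(W,(222,160,258,205),.113,.135))
np.set_printoptions(linewidth=250)
print("z mm row 190, cols 300..360");print(np.round(W[190,300:360,2]*1000).astype(int))
for v in (165,172,180,200,208,215):print(v,np.round(W[v,304:350,2]*1000).astype(int))
im=s["img"][140:250,295:395,::-1];cv2.imwrite("pics/crop_case.png",cv2.resize(im,None,fx=5,fy=5,interpolation=cv2.INTER_CUBIC))
E
python3 a.py
```

```text
cam [0.40604474 0.06736295 1.19777785] 474.36705241769613
board (3163, array([430.8, 136.4]), array([140.1, 139.9]), 85.67, 0.0185)
case (6488, array([ 586.6, -185.7]), array([321.4, 203.1]), 89.73, 0.1433)
case lower (11402, array([ 586.6, -185.5]), array([323.1, 203.1]), 89.74, 0.1411)
pull (185, array([585.6, -66.3]), array([12.3, 69.1]), 89.83, 0.1717)
frontpull (207, array([ 584.8, -322.7]), array([13.4, 71. ]), 89.29, 0.1802)
caddy (715, array([606.7, 230.7]), array([269.7,  81.2]), 83.2, 0.1077)
tinL (419, array([613.2, 329.7]), array([88.4, 50.5]), 14.39, 0.1234)
tinR (399, array([591.8, 134.4]), array([37.2, 68.7]), 84.72, 0.1235)
z mm row 190, cols 300..360
[                   2                    1                    1                    1                   31                   62 -9223372036854775808                  119                  128                  124                   58
                   94                  119                  121                  122                  124                  121                  121                  119                  121   
[... 2363 characters left out ...]
 134 136 133 133 135 130]
208 [ 45  71 103 127 128 127   3   9   4   6   6   7   8   4  12  10 137 134 137 133 135 131 138 136 133 134 134 133 135 137 134 133 135 135 133 136 138 133 133 131 134 133 135 137 133 132]
215 [ 50  78 112 127 126 128   5  10   4   9   7   9   7   6   6   2 136 137 130 136 132 134 131 136 136 136 133 135 136 137 136 134 137 135 133 131 134 134 134 133 131 134 134 134 133 131]a.py:13: RuntimeWarning: invalid value encountered in cast
  print("z mm row 190, cols 300..360");print(np.round(W[190,300:360,2]*1000).astype(int))
a.py:14: RuntimeWarning: invalid value encountered in cast
  for v in (165,172,180,200,208,215):print(v,np.round(W[v,304:350,2]*1000).astype(int))
```

View pics/crop_case.png

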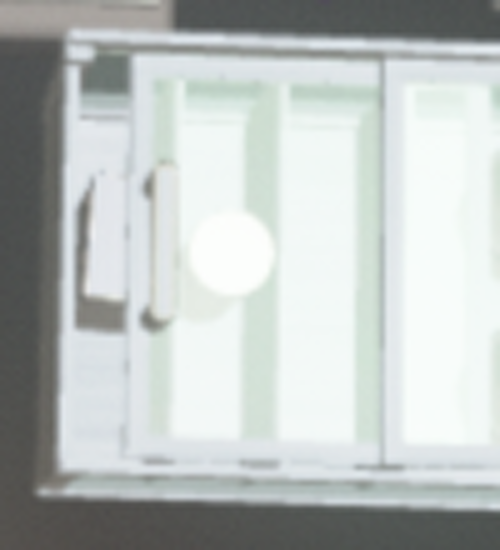

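The crop confirms the plain aluminium tin in the outer bay at crop (105,235) and the jar in the inner bay at (232,253). The rear door is about 25 mm open. My fits so far (mm):
- **Case:** (586.6,-185.5), yaw -0.3°
- **Pull:** (585.6,-66.3)
- **Board:** (430.8,136.4)
- **Caddy:** (606.7,230.7), yaw -6.8°

I'll go to the pull now.

Emit:
carry_out([
  [[0,0,0,0,0,-0.857],[0,0,0,0,0,-0.857],[-0.58,-0.964,0,0,0,0],[-0.58,-0.964,0,0,0,0],[-0.58,-0.964,0,0,0,0],[-0.58,-0.964,0,0,0,0],[-0.58,-0.964,0,0,0,0],[-0.58,-0.964,0,0,0,0],[-0.58,-0.964,0,0,0,0],[-0.58,-0.964,0,0,0,0],[-0.58,-0.964,0,0,0,0],[-0.58,-0.964,0,0,0,0],[-0.58,-0.964,0,0,0,0],[-0.58,-0.964,0,0,0,0],[-0.58,-0.964,0,0,0,0],[-0.58,-0.964,0,0,0,0],[-0.58,-0.964,0,0,0,0],[-0.58,-0.964,0,0,0,0],[-0.58,-0.964,0,0,0,0],[-0.58,-0.964,0,0,0,0]],
], fingers=0)

```text
t: 2.7
eef_pos: [0.4796, 0.1046, 0.303]
eef_rot: [[-1.0, 0.005, 0.001], [0.005, 1.0, 0.0], [-0.001, 0.0, -1.0]]
contact_force: [0.0, 0.8, -0.9]
opening: 0.0877
gripper_force: 0.0
```

Emit:
carry_out([
  [[-0.589,-0.95,0,0,0,0],[-0.589,-0.95,0,0,0,0],[-0.589,-0.95,0,0,0,0],[-0.589,-0.95,0,0,0,0],[-0.589,-0.95,0,0,0,0],[-0.589,-0.95,0,0,0,0],[0,0,0,0,0,0],[0,0,0.7,0,0,0],[0,0,0.7,0,0,0],[0,0,0.7,0,0,0],[0,0,0.7,0,0,0],[0,0,0,0,0,0],[0,0,0,0,0,0]],
])

```text
t: 4.0
eef_pos: [0.5842, -0.0651, 0.2191]
eef_rot: [[-1.0, 0.004, -0.0], [0.004, 1.0, 0.0], [0.0, 0.0, -1.0]]
contact_force: [0.1, -0.5, 0.5]
opening: 0.0881
gripper_force: 0.0
```

Emit:
carry_out([
  [[0,0,0.1,0,0,0],[0,0,0,0,0,0],[0,0,0,0,0,0],[0,0,0,0,0,0],[0,0,0,0,0,0],[0,0,0,0,0,0],[0,0,0,0,0,0],[0,0,0,0,0,0],[0,0,0,0,0,0],[0,0,0,0,0,0]],
], fingers=1, squeeze=15)

```text
t: 5.0
eef_pos: [0.5842, -0.0662, 0.2157]
eef_rot: [[-1.0, 0.005, 0.0], [0.005, 1.0, -0.001], [-0.0, -0.001, -1.0]]
contact_force: [-0.5, -1.7, -0.1]
opening: 0.012
gripper_force: 15.0
```

Emit:
carry_out([
  [[0,-0.3,0,0,0,0],[0,-0.3,0,0,0,0],[0,-0.3,0,0,0,0],[0,-0.3,0,0,0,0],[0,-0.3,0,0,0,0],[0,-0.3,0,0,0,0],[0,-0.3,0,0,0,0],[0,-0.3,0,0,0,0],[0,-0.3,0,0,0,0],[0,-0.3,0,0,0,0],[0,-0.2,0,0,0,0],[0,-0.1,0,0,0,0],[0,0,0,0,0,0],[0,0,0,0,0,0]],
])

```text
t: 6.4
eef_pos: [0.5837, -0.1655, 0.2157]
eef_rot: [[-1.0, 0.005, 0.0], [0.005, 1.0, -0.001], [-0.0, -0.001, -1.0]]
contact_force: [1.2, -2.3, -0.8]
opening: 0.0119
gripper_force: 15.0
```

Emit:
carry_out([
  [[0,-0.1,0,0,0,0],[0,-0.1,0,0,0,0],[0,0,0,0,0,0],[0,0,0,0,0,0]],
])

```text
t: 6.8
eef_pos: [0.5838, -0.1694, 0.2157]
eef_rot: [[-1.0, 0.004, -0.0], [0.004, 1.0, 0.002], [0.0, 0.002, -1.0]]
contact_force: [-0.4, 3.9, 0.8]
opening: 0.0117
gripper_force: 15.0
```

Emit:
carry_out([
  [[0,-0.1,0,0,0,0],[0,-0.1,0,0,0,0],[0,0,0,0,0,0],[0,0,0,0,0,0]],
])

```text
t: 7.2
eef_pos: [0.5839, -0.17, 0.2156]
eef_rot: [[-1.0, -0.0, -0.002], [-0.0, 1.0, 0.009], [0.002, 0.009, -1.0]]
contact_force: [-3.0, 16.5, 6.2]
opening: 0.0115
gripper_force: 15.0
```

Emit:
carry_out([
  [[0,0.1,0,0,0,0],[0,0,0,0,0,0],[0,0,0,0,0,0],[0,0,0,0,0,0],[0,0,0,0,0,0],[0,0,-0.8,0,0,0],[0,0,-0.8,0,0,0],[0,0,-0.8,0,0,0],[0,0,-0.8,0,0,0],[0,1,0,0,0,0],[0,1,0,0,0,0],[0,1,0,0,0,0],[0,1,0,0,0,0],[0,1,0,0,0,0],[0,1,0,0,0,0],[0,1,0,0,0,0],[0,1,0,0,0,0],[0,1,0,0,0,0],[0,1,0,0,0,0]],
], fingers=0)

```text
t: 9.1
eef_pos: [0.5851, 0.1271, 0.3118]
eef_rot: [[-1.0, 0.005, 0.0], [0.005, 1.0, -0.0], [-0.0, -0.0, -1.0]]
contact_force: [-0.1, 0.1, -0.6]
opening: 0.0882
gripper_force: 0.0
```

```bash
cat > b.py <<'E'
from station import r, snapshot
from h import *
np.set_printoptions(linewidth=250,suppress=True)
A=[]
for i in range(3):
    s=snapshot("top");W=world(s);A.append(W)
W=np.nanmedian(np.array(A),0)
pickle.dump((s,W),open("d1.pkl","wb"))
cv2.imwrite("pics/top1.png",s["img"][:,:,::-1])
cv2.imwrite("pics/crop1.png",cv2.resize(s["img"][140:250,295:395,::-1],None,fx=5,fy=5,interpolation=cv2.INTER_CUBIC))
# tin top & jar inside case, by region in case coordinates
m=(W[...,2]>.108)&(W[...,2]<.13)
x,y=W[...,0],W[...,1]
mt=m&(x>.50)&(x<.675)&(y>-.079)&(y<-.0335)
w=W[mt];print("tin",len(w),w[:,:2].mean(0),cv2.minAreaRect(w[:,:2].astype(np.float32)*1000),np.median(w[:,2]))
mp=(W[...,2]>.155)&(W[...,2]<.182)&(x>.5)&(x<.68)&(y>-.25)&(y<-.08)
w=W[mp];print("pull",len(w),np.median(w,0))
print("caddy",rect(W,(130,150,265,215),.098,.112))
for n,b in(("tinL",(130,150,170,200)),("tinR",(222,160,258,205))):print(n,rect(W,b,.118,.13))
print(r.observe()["eef_pos"],r.observe()["t"])
E
python3 b.py
```

```text
tin 455 [ 0.59488824 -0.05762447] ((587.6119384765625, -57.394569396972656), (42.77471160888672, 172.2078399658203), 89.54717254638672) 0.12090528477132725
pull 169 [ 0.58497478 -0.16609396  0.17190622]
caddy (322, array([615. , 301.4]), array([128.1,  80.4]), 83.24, 0.108)
tinL (406, array([617.7, 330.9]), array([36.2, 57.8]), 84.27, 0.1236)
tinR (0, array([0., 0.]), array([0., 0.]), 0.0, nan)
[0.58484683 0.1286158  0.31152136] 9.25
  return _methods._mean(a, axis=axis, dtype=dtype,
  ret = ret.dtype.type(ret / rcount)
```

View pics/crop1.png

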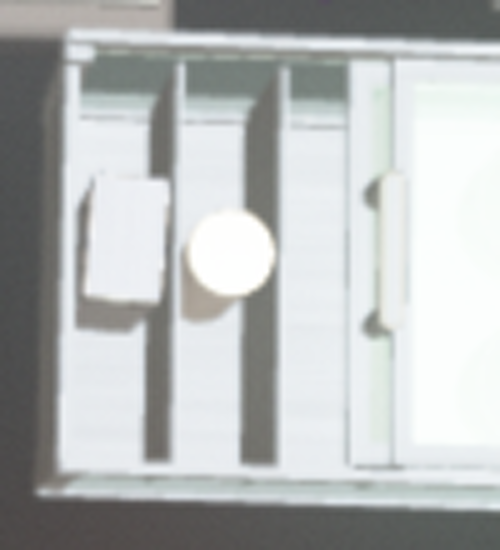

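The door is fully open. The crop shows the tin top at (127,238) and the jar at (232,253), standing free in their bays. I'll refine the tin fit.

```bash
python3 - <<'E'
from h import *
s,W=pickle.load(open("d1.pkl","rb"))
x,y,z=W[...,0],W[...,1],W[...,2]
for z0 in(.1165,.118):
    m=(z>z0)&(z<.126)&(x>.53)&(x<.66)&(y>-.0815)&(y<-.038)
    n,l,st,c=cv2.connectedComponentsWithStats(m.astype(np.uint8),connectivity=4)
    k=1+np.argmax(st[1:,4]);w=W[l==k];print(st[k],w[:,:2].mean(0),cv2.minAreaRect(w[:,:2].astype(np.float32)*1000))
# corners from crop of the picture, at z=.121
R,_=cv2.Rodrigues(np.array(s["rvec"]));t=np.array(s["tvec"]).ravel();C=-R.T@t
q=np.array([[101,176],[168,180],[159,303],[86,299]])/5+[295-.4,140-.4]
P=[]
for u,v in q:
    d=R.T@np.array([(u-s["cx"])/s["fx"],(v-s["cy"])/s["fy"],1]);P.append((C+d*(.121-C[2])/d[2])[:2])
P=np.array(P);print(np.round(P*1000,1),P.mean(0),cv2.minAreaRect(P.astype(np.float32)*1000))
E
```

```text
[313 175  16  26 380] [ 0.59665091 -0.05552791] ((596.6785278320312, -55.890804290771484), (34.96030044555664, 58.36875915527344), 88.85649108886719)
[313 175  16  26 375] [ 0.59665434 -0.05558465] ((596.6904907226562, -55.85261535644531), (34.97527313232422, 58.33772277832031), 88.69599914550781)
[[625.5 -42.6]
 [624.5 -73.7]
 [566.9 -70.2]
 [567.8 -36.5]] [ 0.59615817 -0.05573986] ((596.1452026367188, -55.09869384765625), (33.67061233520508, 58.88478469848633), 86.52888488769531)
```

```bash
python3 - <<'E'
from h import *
s,W=pickle.load(open("d1.pkl","rb"))
x,y,z=W[...,0],W[...,1],W[...,2]
m=(z>.117)&(z<.126)&(x>.53)&(x<.66)&(y>-.0815)&(y<-.038)
n,l,st,c=cv2.connectedComponentsWithStats(m.astype(np.uint8),connectivity=4)
w=W[l==1+np.argmax(st[1:,4])][:,:2];e,v=np.linalg.eigh(np.cov(w.T));print(np.sqrt(12*e),np.degrees(np.arctan2(v[1,1],v[0,1])))
for row in range(174,202,2):
    c=np.where((l[row]>0)&(m[row]))[0]
    if len(c): print(row,c.min(),c.max(),np.round(W[row,c,1].mean()*1000,1),np.round(W[row,c,0].mean()*1000,1))
E
```

```text
[0.03516191 0.05795225] 178.9945010996082
176 314 328 -56.9 623.0
178 314 328 -57.1 618.5
180 313 328 -56.0 613.6
182 313 330 -57.3 609.0
184 313 328 -56.0 604.2
186 313 327 -54.9 599.5
188 313 327 -55.1 594.9
190 313 327 -55.1 590.1
192 313 327 -55.1 585.5
194 313 327 -55.2 580.8
196 313 327 -55.2 576.1
198 313 327 -55.4 571.6
200 322 326 -64.9 567.5
```

Emit:
carry_out([
  [[0,0,0,0,0,0.975],[0,0,0,0,0,0.975],[0,0,0,0,0,0.975],[0,0,0,0,0,0.975],[0,0,0,0,0,0.975],[0,0,0,0,0,0.975],[0,0,0,0,0,0.975],[0,0,0,0,0,0.975],[0,0,0,0,0,0.975],[0,0,0,0,0,0.975],[0,0,0,0,0,0.975],[-0.875,0.094,0,0,0,0],[-0.875,0.094,0,0,0,0],[-0.875,0.094,0,0,0,0],[-0.875,0.094,0,0,0,0],[-0.875,0.094,0,0,0,0],[-0.875,0.094,0,0,0,0],[-0.875,0.094,0,0,0,0],[0,0,0,0,0,0],[0,0,0,0,0,0]],
])

```text
t: 11.25
eef_pos: [0.5967, -0.0596, 0.3118]
eef_rot: [[0.045, 0.999, 0.0], [0.999, -0.045, -0.0], [-0.0, 0.0, -1.0]]
contact_force: [0.9, 0.6, 0.6]
opening: 0.0881
gripper_force: 0.0
```

Emit:
carry_out([
  [[0.127,0,0.7,0,0,0],[0,0,0.7,0,0,0],[0,0,0.7,0,0,0],[0,0,0.7,0,0,0],[0,0,0.6,0,0,0],[0,0,0.6,0,0,0],[0,0,0.6,0,0,0],[0,0,0.4,0,0,0],[0,0,0.16,0,0,0],[0,0,0,0,0,0],[0,0,0,0,0,0]],
])

```text
t: 12.35
eef_pos: [0.5976, -0.0542, 0.1576]
eef_rot: [[0.042, 0.999, 0.001], [0.999, -0.042, -0.0], [0.0, 0.001, -1.0]]
contact_force: [1.1, -0.1, -0.2]
opening: 0.0881
gripper_force: 0.0
```

Emit:
carry_out([
  [[-0.05,-0.03,0,0,0,0],[0,0,0,0,0,0],[0,0,0,0,0,0],[0,0,0,0,0,0],[0,0,0,0,0,0],[0,0,0,0,0,0],[0,0,0,0,0,0],[0,0,0,0,0,0]],
], fingers=1, squeeze=30)

```text
t: 13.15
eef_pos: [0.5965, -0.0557, 0.1572]
eef_rot: [[0.043, 0.999, 0.001], [0.999, -0.043, -0.0], [0.0, 0.001, -1.0]]
contact_force: [0.2, 0.3, 3.1]
opening: 0.0578
gripper_force: 29.8
```

Emit:
carry_out([
  [[0,0,-0.3,0,0,0],[0,0,-0.5,0,0,0],[0,0,-0.6,0,0,0],[0,0,-0.6,0,0,0],[0,0,-0.7,0,0,0],[0,0,-0.7,0,0,0],[0,0,-0.7,0,0,0],[0,0,-0.7,0,0,0],[0,0,-0.5,0,0,0],[0,0,0,0,0,0]],
])

```text
t: 14.15
eef_pos: [0.597, -0.0561, 0.3185]
eef_rot: [[0.043, 0.999, 0.004], [0.999, -0.043, 0.0], [0.0, 0.004, -1.0]]
contact_force: [-0.1, 0.3, -2.1]
opening: 0.0576
gripper_force: 29.8
```

Emit:
carry_out([
  [[0,0,0,0,0,0.5],[0.635,-0.695,0,0,0,0],[0.635,-0.695,0,0,0,0],[0.635,-0.695,0,0,0,0],[0.635,-0.695,0,0,0,0],[0.635,-0.695,0,0,0,0],[0.635,-0.695,0,0,0,0],[0.635,-0.695,0,0,0,0],[0.635,-0.695,0,0,0,0],[0.635,-0.695,0,0,0,0],[0,0,0,0,0,0],[0,0,0.7,0,0,0],[0,0,0.7,0,0,0],[0,0,0.7,0,0,0],[0,0,0.7,0,0,0],[0,0,0.7,0,0,0],[0,0,0.6,0,0,0],[0,0,0.3,0,0,0],[0,0,0,0,0,0],[0,0,0,0,0,0]],
])

```text
t: 16.15
eef_pos: [0.4303, 0.1363, 0.1842]
eef_rot: [[0.118, 0.993, 0.0], [0.993, -0.118, -0.0], [-0.0, 0.0, -1.0]]
contact_force: [-0.9, 0.2, -0.8]
opening: 0.0583
gripper_force: 29.8
```

Emit:
carry_out([
  [[0,0,0.2,0,0,0],[0,0,0.15,0,0,0],[0,0,0.08,0,0,0],[0,0,0.05,0,0,0],[0,0,0,0,0,0],[0,0,0,0,0,0]],
])

```text
t: 16.75
eef_pos: [0.43, 0.1366, 0.1696]
eef_rot: [[0.117, 0.993, 0.0], [0.993, -0.117, 0.0], [0.0, 0.0, -1.0]]
contact_force: [-0.8, 0.4, -1.0]
opening: 0.0575
gripper_force: 29.8
```

Emit:
carry_out([
  [[0,0,0.04,0,0,0],[0,0,0.03,0,0,0],[0,0,0,0,0,0]],
])

```text
t: 17.05
eef_pos: [0.4309, 0.1367, 0.1686]
eef_rot: [[0.118, 0.993, 0.001], [0.993, -0.118, 0.001], [0.002, 0.001, -1.0]]
contact_force: [-0.9, -0.9, 13.6]
opening: 0.0576
gripper_force: 29.9
```

Emit:
carry_out([
  [[0,0,-0.03,0,0,0],[0,0,0,0,0,0],[0,0,0,0,0,0],[0,0,0,0,0,0],[0,0,0,0,0,0],[0,0,-0.4,0,0,0],[0,0,-0.8,0,0,0],[0,0,-0.9,0,0,0],[0,0,-0.9,0,0,0],[0,0,-0.9,0,0,0],[0,0,-0.5,0,0,0]],
], fingers=0)

```text
t: 18.15
eef_pos: [0.4306, 0.1364, 0.303]
eef_rot: [[0.118, 0.993, 0.003], [0.993, -0.118, 0.002], [0.002, 0.002, -1.0]]
contact_force: [0.4, -0.5, 0.1]
opening: 0.0879
gripper_force: 0.0
```

Emit:
carry_out([
  [[0,0,0,0,0,-0.952],[0,0,0,0,0,-0.952],[0,0,0,0,0,-0.952],[0,0,0,0,0,-0.952],[0,0,0,0,0,-0.952],[0,0,0,0,0,-0.952],[0,0,0,0,0,-0.952],[0,0,0,0,0,-0.952],[0,0,0,0,0,-0.952],[0,0,0,0,0,-0.952],[0,0,0,0,0,-0.952],[0,0,0,0,0,0],[0,0,0,0,0,0]],
])

```text
t: 19.45
eef_pos: [0.43, 0.1363, 0.3008]
eef_rot: [[-0.993, 0.122, 0.0], [0.122, 0.993, 0.0], [-0.0, 0.0, -1.0]]
contact_force: [-0.5, -0.7, -0.3]
opening: 0.0882
gripper_force: 0.0
```

```bash
cat > c.py <<'E'
from station import r, snapshot
from h import *
import sys
for n in ("scene","top"):
    s=snapshot(n);W=world(s);cv2.imwrite(f"pics/{n}{sys.argv[1]}.png",s["img"][:,:,::-1])
    x,y,z=W[...,0],W[...,1],W[...,2]
    for nm,(cx,cy),zl,zh in(("tin",(.431,.136),.127,.139),("tinL",(.617,.331),.117,.13),("tinR",(.592,.13),.117,.13),("mid",(.6067,.2307),.115,.13)):
        m=(z>zl)&(z<zh)&(abs(x-cx)<.045)&(abs(y-cy)<.045)
        if m.sum()>20: print(n,nm,m.sum(),W[m].mean(0),cv2.minAreaRect(W[m][:,:2].astype(np.float32)*1000))
    if n=="scene":
        # caddy wall tops
        m=(z>.1)&(z<.112)&(x>.5)&(x<.72)&(y>.08)&(y<.4); print("caddy scene",m.sum(),cv2.minAreaRect(W[m][:,:2].astype(np.float32)*1000))
    
E
python3 c.py 2
```

```text
scene tin 448 [0.43418825 0.13632077 0.13230205] ((432.54425048828125, 134.79736328125), (38.14886474609375, 58.826080322265625), 81.48869323730469)
scene tinL 899 [0.62116171 0.32988966 0.12271089] ((620.1548461914062, 328.4942321777344), (36.8848991394043, 57.98883056640625), 84.58229064941406)
scene tinR 534 [0.60051096 0.13354237 0.12245687] ((599.2839965820312, 131.6384735107422), (37.93756866455078, 57.4969367980957), 82.63877868652344)
caddy scene 1459 ((608.4637451171875, 227.6607666015625), (270.62762451171875, 80.87069702148438), 83.23392486572266)
top tinL 402 [0.61709733 0.33051922 0.1233399 ] ((617.8194580078125, 330.7724304199219), (36.10990905761719, 58.03410720825195), 84.7066421508789)
top tinR 396 [0.59641284 0.13379236 0.12349277] ((597.1538696289062, 133.89431762695312), (35.98318862915039, 58.31575012207031), 82.53797149658203)
```

View pics/scene2.png

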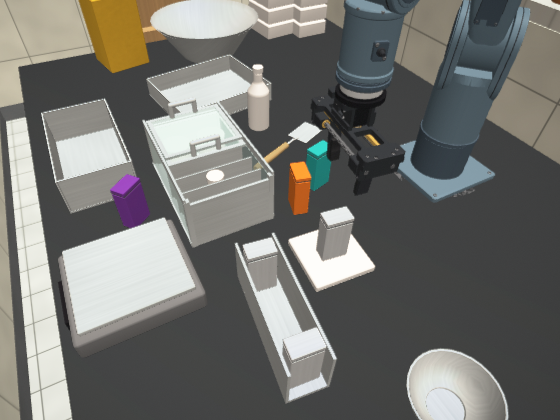

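The tin stands upright and free on the board at (336,235), with the gripper well above it. The jar and the caddy tins have not moved. I'll regrasp it by the broad sides.

Emit:
carry_out([
  [[0,0,0.7,0,0,0],[0,0,0.7,0,0,0],[0,0,0.7,0,0,0],[0,0,0.7,0,0,0],[0,0,0.7,0,0,0],[0,0,0.6,0,0,0],[0,0,0.3,0,0,0],[0,0,0.1,0,0,0],[0,0,0,0,0,0],[0,0,0,0,0,0]],
])

```text
t: 20.55
eef_pos: [0.4304, 0.1367, 0.166]
eef_rot: [[-0.993, 0.118, 0.001], [0.118, 0.993, 0.001], [-0.001, 0.001, -1.0]]
contact_force: [0.0, -0.3, 0.4]
opening: 0.0879
gripper_force: 0.0
```

Emit:
carry_out([
  [[0,0,0,0,0,0],[0,0,0,0,0,0],[0,0,0,0,0,0],[0,0,0,0,0,0],[0,0,0,0,0,0],[0,0,0,0,0,0],[0,0,0,0,0,0],[0,0,0,0,0,0],[0,0,0,0,0,0]],
], fingers=1, squeeze=30)

```text
t: 21.45
eef_pos: [0.43, 0.1365, 0.1653]
eef_rot: [[-0.993, 0.117, -0.0], [0.117, 0.993, -0.0], [0.0, -0.0, -1.0]]
contact_force: [-0.1, -0.3, 0.8]
opening: 0.0357
gripper_force: 29.9
```

Emit:
carry_out([
  [[0,0,-0.3,0,0,0],[0,0,-0.6,0,0,0],[0,0,-0.7,0,0,0],[0,0,-0.8,0,0,0],[0,0,-0.8,0,0,0],[0,0,-0.8,0,0,0],[0,0,-0.6,0,0,0],[0,0,0,0,0,0],[-0.684,0.476,0,0,0,0],[-0.684,0.476,0,0,0,0],[-0.684,0.476,0,0,0,0],[-0.684,0.476,0,0,0,0],[-0.684,0.476,0,0,0,0],[-0.684,0.476,0,0,0,0],[-0.684,0.476,0,0,0,0],[-0.684,0.476,0,0,0,0],[0,0,0,0,0,0],[0,0,0,0,0,0]],
])

```text
t: 23.25
eef_pos: [0.6058, 0.2303, 0.3017]
eef_rot: [[-0.993, 0.117, -0.002], [0.117, 0.993, -0.001], [0.002, -0.002, -1.0]]
contact_force: [0.6, -0.7, -1.5]
opening: 0.036
gripper_force: 29.9
```

```bash
python3 - <<'E'
from station import r, snapshot
from h import *
o=r.observe();print(o["t"],o["eef_pos"],o["eef_rot"])
s=snapshot("scene");cv2.imwrite("pics/scene3.png",cv2.resize(s["img"][180:400,180:400,::-1],None,fx=2.5,fy=2.5));W=world(s);x,y,z=W[...,0],W[...,1],W[...,2]
m=(z>.1)&(z<.112)&(x>.5)&(x<.72)&(y>.08)&(y<.4); print(cv2.minAreaRect(W[m][:,:2].astype(np.float32)*1000))
m=(z>.16)&(z<.255)&(abs(x-.607)<.06)&(abs(y-.231)<.035)
print("held",m.sum(),np.nanmin(z[m]),W[m].min(0),W[m].max(0))
E
```

```text
23.25 [0.60578063 0.23031949 0.30172171] [[-0.99308183  0.11740161 -0.00231036]
 [ 0.11740519  0.99308299 -0.00147922]
 [ 0.00212072 -0.00174024 -0.99999624]]
((608.4334106445312, 228.08145141601562), (270.07421875, 80.87214660644531), 83.25259399414062)
held 1093 0.16005156448285549 [0.58153168 0.20868583 0.16005156] [0.63873106 0.24996933 0.25479445]
```

View pics/scene3.png

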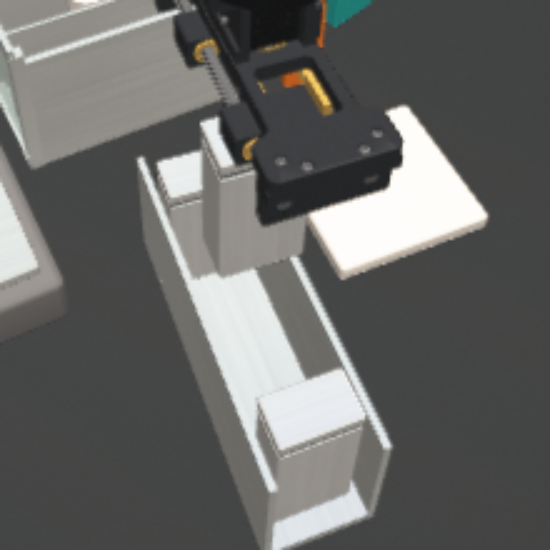

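The tin hangs squarely over the gap, aligned with the caddy, between the two tins at crop (180,170) and (312,410). I'll lower it.

Emit:
carry_out([
  [[-0.03,0,0.6,0,0,0],[0,0,0.6,0,0,0],[0,0,0.5,0,0,0],[0,0,0.4,0,0,0],[0,0,0.4,0,0,0],[0,0,0.4,0,0,0]],
])

```text
t: 23.9
eef_pos: [0.6073, 0.2306, 0.2157]
eef_rot: [[-0.993, 0.117, 0.0], [0.117, 0.993, 0.0], [-0.0, 0.0, -1.0]]
contact_force: [0.3, -0.4, -2.2]
opening: 0.0356
gripper_force: 29.9
```

Emit:
carry_out([
  [[0,0,0.5,0,0,0],[0,0,0.5,0,0,0],[0,0,0.4,0,0,0],[0,0,0.2,0,0,0],[0,0,0.1,0,0,0],[0,0,0,0,0,0],[0,0,0,0,0,0]],
])

```text
t: 24.6
eef_pos: [0.6077, 0.2308, 0.1659]
eef_rot: [[-0.993, 0.117, 0.001], [0.117, 0.993, 0.0], [-0.001, 0.001, -1.0]]
contact_force: [-0.8, 0.2, -1.5]
opening: 0.0357
gripper_force: 29.9
```

Emit:
carry_out([
  [[0,0,0.15,0,0,0],[0,0,0.1,0,0,0],[0,0,0.06,0,0,0],[0,0,0.03,0,0,0],[0,0,0,0,0,0]],
])

```text
t: 25.1
eef_pos: [0.6073, 0.2306, 0.1554]
eef_rot: [[-0.993, 0.117, -0.0], [0.117, 0.993, 0.0], [0.0, -0.0, -1.0]]
contact_force: [-1.3, 0.7, 2.8]
opening: 0.0357
gripper_force: 29.9
```

Emit:
carry_out([
  [[0,0,0.02,0,0,0],[0,0,0,0,0,0]],
])

```text
t: 25.3
eef_pos: [0.6074, 0.2306, 0.1554]
eef_rot: [[-0.993, 0.117, 0.0], [0.117, 0.993, 0.0], [-0.0, 0.0, -1.0]]
contact_force: [-2.8, -0.9, 7.0]
opening: 0.0358
gripper_force: 29.9
```

Emit:
carry_out([
  [[0,0,0,0,0,0],[0,0,0,0,0,0],[0,0,0,0,0,0],[0,0,0,0,0,0],[0,0,0,0,0,0],[0,0,-0.3,0,0,0],[0,0,-0.7,0,0,0],[0,0,-0.8,0,0,0],[0,0,-0.9,0,0,0],[0,0,-0.9,0,0,0],[0,0,-0.9,0,0,0],[0.9,0,0,0,0,0],[0.9,0,0,0,0,0],[0.9,0,0,0,0,0],[0.9,0,0,0,0,0],[0.9,0,0,0,0,0],[0,0,0,0,0,0],[0,0,0,0,0,0]],
], fingers=0)

```text
t: 27.1
eef_pos: [0.4734, 0.2467, 0.2904]
eef_rot: [[-0.993, 0.117, 0.001], [0.117, 0.993, 0.001], [-0.001, 0.001, -1.0]]
contact_force: [0.5, -0.2, 0.3]
opening: 0.0883
gripper_force: 0.0
```

```bash
python3 c.py 4; python3 - <<'E'
from station import r
print(r.observe()["t"],r.observe()["eef_pos"])
E
```

```text
scene tinL 895 [0.62104527 0.32987447 0.12269142] ((620.0078735351562, 328.43280029296875), (36.60476303100586, 58.00529861450195), 83.97334289550781)
scene tinR 530 [0.60025063 0.13353685 0.12249015] ((599.2097778320312, 131.642578125), (37.37821578979492, 57.86479187011719), 82.76853942871094)
scene mid 697 [0.61063706 0.23046789 0.12235791] ((609.241455078125, 228.5469970703125), (36.82965087890625, 58.25714874267578), 82.47123718261719)
caddy scene 1630 ((608.4588012695312, 227.616943359375), (271.4969482421875, 81.03216552734375), 83.18609619140625)
top tinL 261 [0.62670484 0.32737758 0.12366557] ((620.9351806640625, 330.82855224609375), (37.171424865722656, 52.31418228149414), 84.67906188964844)
top tinR 394 [0.59642841 0.13377186 0.12333212] ((596.6395874023438, 134.07411193847656), (36.06929016113281, 58.17073440551758), 81.6222915649414)
top mid 406 [0.60674035 0.23059384 0.12339219] ((610.075927734375, 230.5370330810547), (36.47761154174805, 64.62258911132812), 82.7549819946289)
27.2 [0.47430674 0.24625825 0.29004201]
```

View pics/scene4.png

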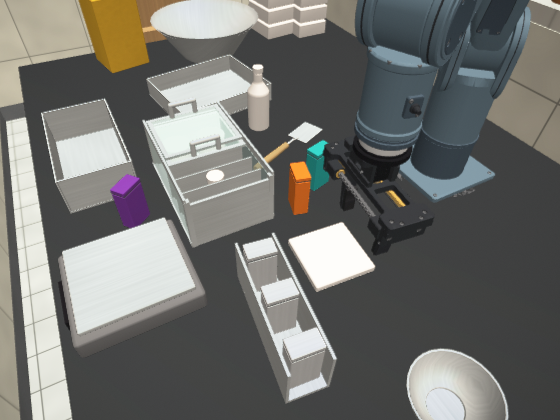

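The tin stands upright in the middle of the caddy at (281,298), turned like its neighbours. The jar at (215,176) is undisturbed, the rear door is fully open, and the robot is touching nothing.

```bash
python3 -c "
from station import r
print(r.sign_off())"
```

```text
the job is handed in; nothing more can be done
None
```

The job is done and handed in at about 27 s: the rear door is fully open, the tin was stood on the board, let go and regrasped by its broad sides, and it now stands upright in the caddy gap, with the jar and both caddy tins unmoved.

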